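Sweep the used tube caps into the bench tray

ROBOT

A 6-joint arm with a two-finger parallel gripper is mounted at the origin on the work surface. World frame = base frame: x ahead of the robot, y to its left, z up, the work surface at z = 0. Lengths are in m, angles in degrees, forces in N, time in s.
With the tool pointing down it reaches from about 0.25 to 0.725 m from the base axis. Payload 9.7 kg.
Tool frame: the origin (TCP) lies midway between the tips of the shut fingers; the grasp point (between the pads) lies bot.grasp_offset behind it (bot.grasp_offset is the distance from the TCP to the grasp point, in m); x points along the fingers, y is the direction in which the jaws open and shut, and the axes are right-handed (so a half turn about x gives the same grasp; the last joint's range is limited). The gripper opens to 85 mm and grips with 20 to 120 N. Pads are 22 mm wide; open, the fingers measure 114 mm over their backs; the gripper's body (76 mm by 85 mm) begins 54 mm behind the grasp point. The pads swing forward as they close: fully open they stand 13 mm farther back than shut.
Start: joints at [0, 4.979, 10.078, 95.1, 0, 90], TCP at [0.55, -0, 0.231] pointing down, gripper open.
Joint ranges: [-179.16, 179.16], [-48.56, 103.87], [-65.8, 70.77], [-126.05, 130.52], [-82.76, 87.17], [-180, 180]. Speed limits (degrees/s): [127.2, 127.2, 147.25, 180, 180, 180].

INTERFACE

Orientations are given as [roll, pitch, yaw] about the fixed x, y, z axes, in that order (R = Rz(yaw) Ry(pitch) Rx(roll)).
In Python, from workcell import status, camera, bot gives the robot as it stands.
- The arm moves only by the shell command python3 -m jog 'ROWS' [OPENING] [FORCE]. ROWS is text: rows parted by semicolons, each of 4 numbers parted by spaces: the shift along the tool's x, y, z in mm, then the turn about the tool's x in degrees. A call has exactly 8 rows; each row is the pose to reach, as a shift and turn from the pose commanded when the call began, along the tool's axes at that moment; what a row does not reach only later rows make up. A row lasts 1/8 s, in which the tool goes at most 62.5 mm and 10.7 degrees, less where a joint would pass 70% of its speed; a pose out of reach is approached as far as the arm can. A call with a gripper value outside its range is refused whole. OPENING is the opening, from 0 (shut) to 1 (fully open), set as the call begins (- or left out, the last holds). The fingers move at their own pace and stop on an object; FORCE is the grip in N (left out, the last holds). Time passes only in rows, so rows that repeat a pose let the fingers close, or fill a call up. It gives the time, the measured TCP pose, the force and the opening at its end, in the units of the state.
- status.get_obs(): the state, without advancing time (a new reading comes with each control period).
- camera(name): name is "scene" or "side" or "wrist"; returns a dict with "color" (384x512x3 uint8, red, green, blue), "vfov" (degrees; the focal length in pixels is half the picture's height over the tangent of half this angle, whatever the lens; pixels are square), "cx", "cy" (the principal point, pixels), "D" ([k1, k2, p1, p2, k3] as OpenCV has them; the pictures are not rectified), "rvec" (rotation vector, rad) and "tvec" (3), from world to camera coordinates, as OpenCV has them. Camera axes: x right, y down, z forward; pixel columns grow to the right and rows downward; lengths in m; the calibration is good to about 2 mm. A picture is of the moment at which its call begins. There is no depth.
- bot.job_done(): hands the job in, once; it reports no verdict.
The state is a dict: "time": time; "q": joint angles; "qd": joint speeds; "joint_efforts": joint torques, N m; "ee_pos": TCP position; "tcp_rot": TCP orientation; "wrist_force": force on the tool from outside, world axes, zero at the start; "torque": the same for the moment, N m; "opening": finger opening in m.
Only numpy, scipy, OpenCV 4.12 (cv2) and the standard library are available. Lean on these libraries where they do the work, as an engineer would, in place of code of your own. Each camera call takes 0.05 s, during which the arm holds its last target. There are 200 camera calls.

TASK

Sweep the three used screw caps on the bench (two orange, one larger red) into the blue three-sided tray, in through its open side, so that each lies flat and wholly inside with nothing sticking out of the mouth. Push them gently along the bench with the fingers; do not pick them up, pinch them or jam them against the tray. Leave the jar, the bottles and the pipette standing or lying where they are.

Things in the scene. Friction and masses are not known exactly. Their poses are not given: they have to be found in the camera images.
- tray: blue three-sided tray fixed to the bench, floor flush with the bench (no step at the mouth). Inside it is 180 mm wide (its x) and 130 mm deep (its y); walls 5 mm thick and 35 mm high on the -x, +x and -y sides; the +y side is the open mouth. Origin: centre of the inside area at bench height, so inner walls lie at x = -90 and +90 mm and y = -65 mm, and the mouth at y = +65 mm. Its position and its yaw (within 0.3 rad of +y pointing to world +y) vary
- cap_a_mid (a point): loose orange plastic screw cap, a ribbed disc 34 mm in diameter and 14 mm high, lying flat on the bench. This point: its centre, half-way up (7 mm above the bench)
- cap_b_mid (a point): loose orange plastic screw cap, a ribbed disc 34 mm in diameter and 14 mm high, lying flat on the bench. This point: its centre, half-way up (7 mm above the bench)
- cap_c_mid (a point): loose red plastic screw cap, a ribbed disc 46 mm in diameter and 16 mm high, lying flat on the bench. This point: its centre, half-way up (8 mm above the bench)
- cap_a: the same orange cap as cap_a_mid; origin at the centre of its underside
- cap_b: the same orange cap as cap_b_mid; origin at the centre of its underside
- cap_c: the same red cap as cap_c_mid; origin at the centre of its underside
- jar: white jar with a black lid, 48 mm in diameter, 55 mm high; loose, a bystander that must stay where it is. Origin: centre of its underside, z up
- vial: small amber bottle with a white cap, 34 mm in diameter, 55 mm high; loose, a bystander that must stay where it is. Origin: centre of its underside, z up
- tube: green reagent bottle with a wide foot, foot 38 mm in diameter, 55 mm high; loose, a bystander that must stay where it is. Origin: centre of its underside, z up
- pipette: grey hand pipette lying on the bench to the right of the tray, 270 mm long (from 85 mm behind its origin along -x to the tip 185 mm along +x), 26 mm wide, 24 mm high; loose, a bystander that must stay where it is. Origin: centre of its underside, z up
Mind the look-alikes: they are no part of the job. What is shaped like the cap_c but purple is not meant.

How it is judged:
By the outcome, as a careful person would: the job done as asked, in the order asked, and still so for the second after the job is handed in, with the robot touching nothing.
It also fails if it takes over 67 s, if anything falls off the work surface, if the arm or the gripper's body presses on something with over 40 N, if the wrist force passes 120 N, or if a joint passes its speed limit or range.

## Working session

There is one attempt and no reset: what is moved stays moved. The work goes in short steps, Python scripts to look and compute and a shell command to move; the robot and the scene stay as the last step left them, time stands still between calls to the robot, and variables do not carry over. Pictures are saved under pics/ and viewed, about 8 in all and at most 12, crops included, and the job is handed in when it is done.

```bash
ls; mkdir -p pics; python3 - <<'E'
from workcell import status,camera,bot
import cv2,numpy as np
o=status.get_obs(); print(o['time'],o['ee_pos'],o['tcp_rot'],o['opening'],bot.grasp_offset)
for n in ['scene','side']:
    c=camera(n); cv2.imwrite(f'pics/{n}0.png',c['color'][:,:,::-1]); print(n,c['vfov'],c['cx'],c['cy'],c['D'],c['rvec'],c['tvec'])
E
```

```text
pics
0.0 [ 5.49782848e-01 -3.91975817e-06  2.30585449e-01] [ -89.84828103   89.92475265 -179.84813057] 0.08539529677836971 0.0187
scene 54.2283805689493 259.4500904279016 192.1205959012866 [-0.04500107  0.          0.          0.          0.        ] [ 2.10476583  1.46973276 -0.48667931] [-0.18613107 -0.43637187  1.48848576]
side 52.612266260017435 256.17670944596614 193.8337220561734 [0.03466361 0.         0.         0.         0.        ] [ 0.32718489 -2.68278245  1.35952523] [0.58957673 0.1191271  0.89147752]
```

View pics/scene0.png

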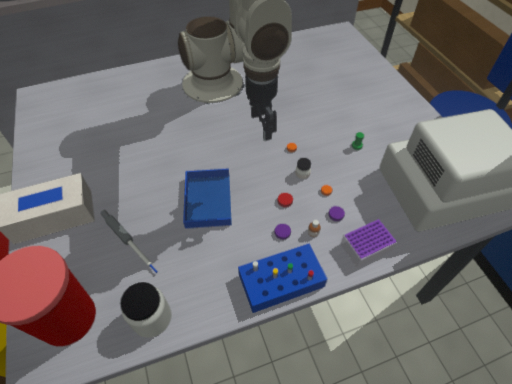

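View pics/side0.png

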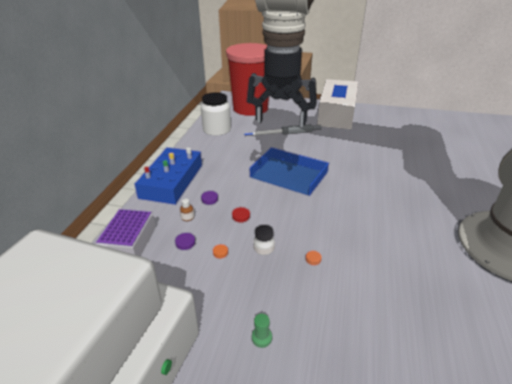

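Scene view: orange caps at (292,147) and (327,190), red cap at (286,200), and purple look-alikes at (283,231) and (337,213). The jar is at (304,166), the amber vial at (315,227), the green bottle at (358,140), and the tray at (208,198) with its mouth to the right. In the side view, the oranges are at (314,257) and (221,251), red at (241,214), and purple at (185,241) and (209,197).

Things that could be mistaken for targets: the red bin (50,295), the red tube top on the rack (310,273) and the two purple discs. I choose the three small discs lying on the bench.

```bash
cat > h.py <<'E'
from workcell import status,camera,bot
import cv2,numpy as np
def geo(c):
    f=c['color'].shape[0]/2/np.tan(np.radians(c['vfov']/2))
    K=np.array([[f,0,c['cx']],[0,f,c['cy']],[0,0,1]]); R=cv2.Rodrigues(np.array(c['rvec']))[0]
    return K,np.array(c['D']),R,np.array(c['tvec']).ravel()
def ray(c,px):
    K,D,R,t=geo(c); u=cv2.undistortPoints(np.array([[px]],float),K,D).ravel()
    return -R.T@t, R.T@np.array([u[0],u[1],1])
def plane(c,px,z):
    o,d=ray(c,px); return o+d*(z-o[2])/d[2]
def tri(c1,p1,c2,p2):
    o,d=ray(c1,p1);a,b=ray(c2,p2); s=np.linalg.lstsq(np.c_[d,-b],a-o,rcond=None)[0]
    P,Q=o+s[0]*d,a+s[1]*b; return (P+Q)/2,np.linalg.norm(P-Q)
def blobs(c,kind,amin=15,amax=1500):
    h=cv2.cvtColor(c['color'],cv2.COLOR_RGB2HSV); H,S,V=[h[...,i].astype(int) for i in range(3)]
    m={'orange':(H>=5)&(H<16)&(S>180)&(V>130),'red':((H<5)|(H>172))&(S>150)&(V>80),'purple':(H>125)&(H<155)&(S>120)&(V>40),
       'blue':(H>100)&(H<122)&(S>140),'green':(H>50)&(H<90)&(S>120),'black':(V<45),'brown':(H>=5)&(H<20)&(S>100)&(V<150)}[kind]
    n,l,s,ct=cv2.connectedComponentsWithStats(m.astype(np.uint8))
    return [(ct[i].round(1).tolist(),int(s[i,4]),s[i,:4].tolist()) for i in range(1,n) if amin<s[i,4]<amax]
E
python3 - <<'E'
from h import *
C={n:camera(n) for n in('scene','side')}
for n,c in C.items():
    for k,z in[('orange',.008),('red',.009),('purple',.009),('green',.03),('black',.05)]:
        for b in blobs(c,k,12 if k!='black' else 40,500): print(n,k,b,plane(c,b[0],z).round(3))
for n in C: cv2.imwrite(f'pics/{n}x.png',cv2.resize(C[n]['color'][130:280,160:400] if n=='scene' else C[n]['color'][110:290,160:380],None,fx=3.3,fy=3.3,interpolation=cv2.INTER_CUBIC)[:,:,::-1])
w=camera('wrist'); cv2.imwrite('pics/w0.png',w['color'][:,:,::-1])
E
```

```text
scene orange ([291.4, 146.2], 47, [287, 143, 9, 7]) [0.436 0.153 0.008]
scene orange ([326.2, 189.4], 64, [322, 186, 10, 8]) [0.643 0.181 0.008]
scene red ([284.9, 198.9], 141, [278, 193, 15, 13]) [0.633 0.047 0.009]
scene red ([3.2, 246.1], 183, [0, 232, 9, 29]) [ 0.514 -0.76   0.009]
scene red ([310.4, 273.1], 17, [309, 271, 4, 5]) [0.881 0.017 0.009]
scene red ([27.4, 322.3], 21, [19, 319, 17, 7]) [ 0.764 -0.694  0.009]
scene purple ([336.2, 212.9], 145, [329, 207, 15, 13]) [0.732 0.17  0.009]
scene purple ([282.2, 230.6], 168, [275, 224, 15, 14]) [ 0.734 -0.003  0.009]
scene green ([359.4, 136.1], 40, [357, 133, 7, 9]) [0.49  0.379 0.03 ]
scene green ([357.0, 145.0], 45, [353, 142, 9, 7]) [0.525 0.351 0.03 ]
scene green ([289.9, 265.9], 24, [288, 264, 5, 5]) [ 0.851 -0.031  0.03 ]
scene black ([391.1, 25.1], 287, [382, 0, 20, 56]) [-0.071  0.859  0.05 ]
scene black ([183.0, 55.4], 74, [178, 43, 11, 25]) [-0.15  -0.079  0.05 ]
scene black ([505.4, 96.4], 173, [497, 81, 15, 27]) [0.506 0.995 0.05 ]
scene black ([302.9, 164.8], 52, [298, 159, 11, 11]) [0.558 0.136 0.05 ]
side orange
[... 158 characters left out ...]
, 41, [263, 99, 5, 13]) [ 0.728 -0.617  0.009]
side red ([240.5, 214.3], 179, [233, 208, 16, 14]) [0.636 0.049 0.009]
side purple ([209.2, 197.3], 152, [202, 192, 15, 12]) [ 0.737 -0.     0.009]
side purple ([184.7, 240.8], 225, [176, 234, 19, 15]) [0.735 0.172 0.009]
side green ([164.9, 162.6], 15, [163, 161, 5, 4]) [ 0.909 -0.104  0.03 ]
side green ([258.0, 318.1], 31, [255, 315, 8, 9]) [0.516 0.35  0.03 ]
side green ([165.9, 366.6], 84, [162, 360, 9, 14]) [0.639 0.474 0.03 ]
side black ([287.1, 93.5], 55, [283, 90, 10, 9]) [ 0.649 -0.655  0.05 ]
side black ([213.9, 98.5], 222, [203, 93, 23, 12]) [ 0.908 -0.543  0.05 ]
side black ([260.8, 229.2], 57, [256, 226, 14, 11]) [0.563 0.137 0.05 ]
```

View pics/scenex.png

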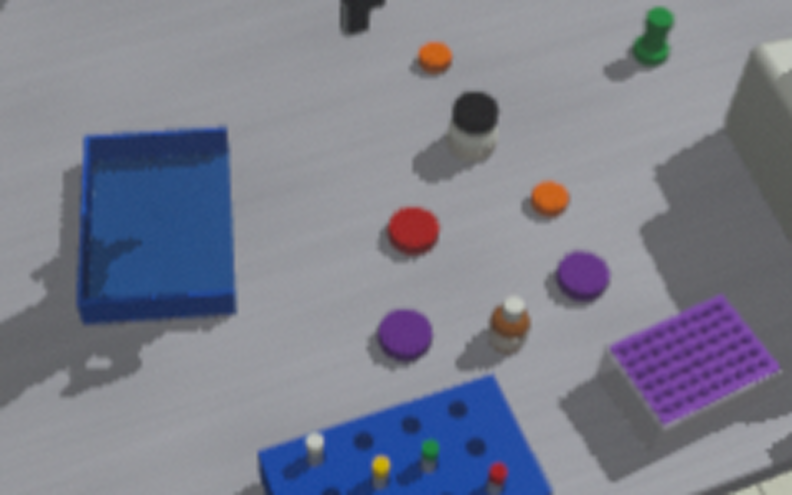

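View pics/sidex.png

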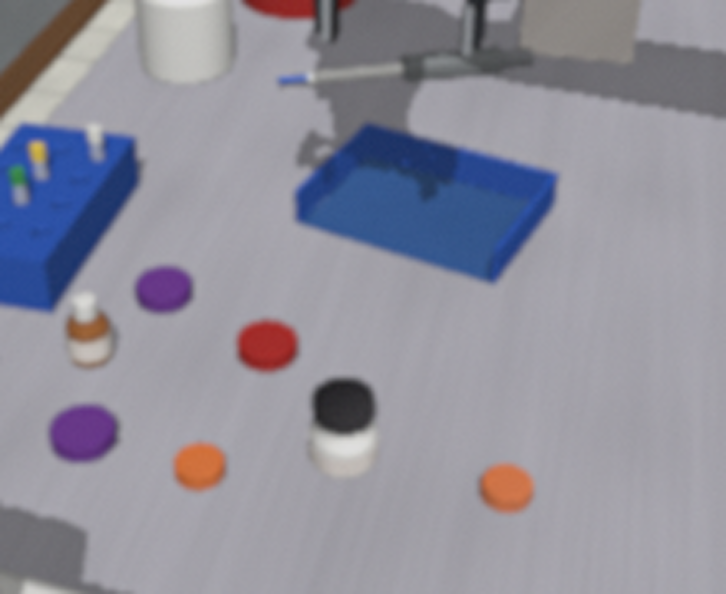

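```bash
python3 - <<'E'
from h import *
C={n:camera(n) for n in('scene','side')}; a,b=C['scene'],C['side']
h=lambda x,y:(160+x/3.3,130+y/3.3); g=lambda x,y:(160+x/3.3,110+y/3.3)
P={'rim_back_near':(h(84,137),g(556,175)),'rim_back_far':(h(80,303),g(369,124)),'rim_mouth_near':(h(227,128),g(494,254)),'rim_mouth_far':(h(235,292),g(298,192)),
'capA':(h(435,57),g(507,488)),'capB':(h(550,199),g(200,466)),'capC':(h(413,230),g(267,346)),'jarlid':(h(475,112),g(344,402)),'vialtop':(h(514,305),g(84,299)),'tubetop':(h(659,16),None)}
for k,(p,q) in P.items():
    if q: X,e=tri(a,p,b,q); print(k,X.round(4),round(e,4))
    print('   ',plane(a,p,.035).round(3),q and plane(b,q,.035).round(3))
print('mouth floor',plane(b,g(492,281),0).round(3),plane(b,g(298,221),0).round(3),plane(a,h(235,313),0).round(3))
print('vial base',plane(a,h(508,345),0).round(3),plane(b,g(92,355),0).round(3),'tube base',plane(a,h(652,50),.005).round(3),'jar base',plane(a,h(471,145),0.0),plane(b,g(343,458),0.0))
print('pip',plane(a,(107,214),.012),plane(a,(155,270),.012))
E
```

```text
rim_back_near [ 0.4444 -0.2114  0.0315] 0.0008
    [ 0.447 -0.212  0.035] [ 0.444 -0.205  0.035]
rim_back_far [ 0.6237 -0.2587  0.0322] 0.0021
    [ 0.627 -0.258  0.035] [ 0.622 -0.255  0.035]
rim_mouth_near [ 0.4804 -0.0806  0.0309] 0.0022
    [ 0.483 -0.082  0.035] [ 0.481 -0.073  0.035]
rim_mouth_far [ 0.6583 -0.1304  0.0315] 0.0015
    [ 0.661 -0.131  0.035] [ 0.656 -0.126  0.035]
capA [0.4394 0.153  0.0059] 0.0007
    [0.465 0.14  0.035] [0.438 0.182 0.035]
capB [0.645  0.1821 0.0059] 0.0007
    [0.664 0.168 0.035] [0.634 0.209 0.035]
capC [0.6351 0.0476 0.0067] 0.0007
    [0.653 0.038 0.035] [0.625 0.081 0.035]
jarlid [0.554  0.1414 0.0479] 0.001
    [0.545 0.147 0.035] [0.557 0.127 0.035]
vialtop [0.7652 0.0815 0.0532] 0.0002
    [0.756 0.089 0.035] [0.776 0.059 0.035]
    [0.49  0.38  0.035] None
mouth floor [ 0.481 -0.085  0.   ] [ 0.659 -0.133  0.   ] [ 0.66  -0.132  0.   ]
vial base [0.772 0.08  0.   ] [0.765 0.082 0.   ] tube base [0.506 0.369 0.005] jar base [5.55421130e-01 1.42104299e-01 1.11022302e-16] [0.55312569 0.14524348 0.        ]
pip [ 0.50670096 -0.46651377  0.012     ] [ 0.73249606 -0.36675801  0.012     ]
```

Tray frame: the centre is about (0.5525, -0.170) and the yaw about -15.6°. Caps in tray coordinates (mm) are A (-196, 281), B (-6, 364) and C (21, 232). The jar is at (-82, 300). I'll push C first, then B, then A, with the slightly open fingers as a cradle. First I turn +15.6° and go behind C.

```bash
python3 -m jog '20 20 -20 5; 40 50 -45 10; 70 75 -70 15.6; 100 99 -96 15.6; 130 99 -96 15.6; 140 99 -96 15.6; 140 99 -96 15.6; 140 99 -96 15.6' 0.33 20
cat >> h.py <<'E'
T0=np.array([.5525,-.170]); th=np.radians(-15.6); TX=np.array([np.cos(th),np.sin(th)]); TY=np.array([-np.sin(th),np.cos(th)])
def tr(p): d=np.array(p)[:2]-T0; return (np.array([d@TX,d@TY])*1000).round(1)
def now():
    o=status.get_obs(); print('t',round(o['time'],2),'tcp tray',tr(o['ee_pos']),'z',round(o['ee_pos'][2]*1000,1),'F',np.round(o['wrist_force'],1),'op',round(o['opening']*1000,1),np.round(o['tcp_rot'],1))
E
python3 - <<'E'
from h import *
now(); w=camera('wrist'); cv2.imwrite('pics/w1.png',w['color'][:,:,::-1])
for k in('red','orange','purple'):
  for b in blobs(w,k,100,50000): print(k,b,tr(plane(w,b[0],.012)))
E
```

```text
time: 1.35
ee_pos: [0.6495, 0.0958, 0.0931]
tcp_rot: [114.2, 89.9, 8.6]
wrist_force: [-0.1, -0.5, 1.0]
opening: 0.0282
t 1.35 tcp tray [ 22.  282.1] z 93.1 F [-0.1 -0.5  1. ] op 28.2 [114.2  89.9   8.6]
red ([248.3, 249.0], 1821, [226, 225, 48, 48]) [ 20.4 234.3]
orange ([213.9, 100.8], 1421, [193, 79, 43, 44]) [ -6.6 364.6]
orange ([387.3, 177.9], 139, [381, 172, 15, 15]) [140.2 302.2]
orange ([10.2, 201.3], 697, [0, 182, 24, 36]) [-192.8  280.8]
purple ([496.7, 39.9], 2517, [477, 0, 35, 90]) [210.3 410.8]
purple ([327.0, 83.1], 2905, [297, 52, 60, 63]) [ 81.8 377.9]
purple ([363.8, 261.8], 1265, [337, 244, 51, 41]) [130.  220.4]
```

View pics/w1.png

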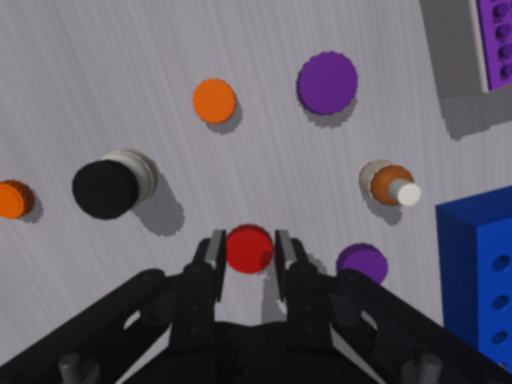

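The crop confirms red at (248,249) between the fingers, and the orange caps at (214,101) and (14,200). Purple is at (327,83) and (364,262). The wrist positions agree with the fixed views to 2-4 mm. I'll descend and start pushing C.

```bash
python3 -m jog '30 -1 0 0; 60 -1 0 0; 80 -1 0 0; 88 -1 0 0; 89.5 -1 0 0; 89.5 -1 4 0; 89.5 -1 14 0; 89.5 -1 24 0'; python3 - <<'E'
from h import *
now(); w=camera('wrist'); 
for b in blobs(w,'red',100,50000): print(b,tr(plane(w,b[0],.012)))
E
```

```text
time: 2.4
ee_pos: [0.6416, 0.0724, 0.0023]
tcp_rot: [107.1, 90.0, 1.5]
wrist_force: [0.7, 0.6, -0.0]
opening: 0.028
t 2.4 tcp tray [ 20.7 257.4] z 2.3 F [ 0.7  0.6 -0. ] op 28.0 [107.1  90.    1.5]
([250.8, 293.4], 3459, [215, 253, 71, 72]) [ 21.  230.2]
```

```bash
python3 -m jog '0 0 12 0; 0 1 27 0; 0 3 42 0; 0 6 57 0; 0 10 72 0; 0 14 87 0; 0 18 102 0; 0 22 115 0'; python3 - <<'E'
from h import *
now(); w=camera('wrist'); cv2.imwrite('pics/w2.png',w['color'][:,:,::-1])
for b in blobs(w,'red',100,50000): print(b,tr(plane(w,b[0],.012)))
E
```

```text
time: 3.45
ee_pos: [0.6318, -0.0446, 0.0018]
tcp_rot: [-39.8, 90.0, -145.4]
wrist_force: [0.2, -0.1, 0.7]
opening: 0.0281
t 3.45 tcp tray [ 42.7 142.1] z 1.8 F [ 0.2 -0.1  0.7] op 28.1 [ -39.8   90.  -145.4]
([250.8, 293.8], 3424, [216, 253, 71, 72]) [ 43.  115.1]
```

```bash
python3 -m jog '-1 1 15 0; -1 2 33 0; -1 3 51 0; -1 4 69 0; -1 5 87 0; -1 6 105 0; -1 6 118 0; -1 6 124 0'; python3 -m jog '0 0 5 0; 0 0 9 0; 0 0 9 0; 0 0 -15 0; -20 0 -20 0; -50 0 -20 0; -80 0 -40 0; -90 0 -80 0'; python3 - <<'E'
from h import *
now(); w=camera('wrist')
for b in blobs(w,'red',100,50000): print(b,tr(plane(w,b[0],.012)))
E
```

```text
time: 4.5
ee_pos: [0.604, -0.1654, 0.0028]
tcp_rot: [-109.2, 90.0, 145.2]
wrist_force: [-0.5, 0.5, 0.1]
opening: 0.0279
time: 5.5
ee_pos: [0.6269, -0.0882, 0.0969]
tcp_rot: [93.1, 89.7, -12.6]
wrist_force: [0.9, -0.5, 0.4]
opening: 0.0283
t 5.5 tcp tray [49.7 98.8] z 96.9 F [ 0.9 -0.5  0.4] op 28.3 [ 93.1  89.7 -12.6]
([247.4, 306.0], 1386, [227, 284, 44, 42]) [ 47.1 -16.1]
```

```bash
python3 -m jog '0 -5 -30 0; 0 -15 -80 0; 0 -26 -130 0; 0 -37 -180 0; 0 -48 -230 0; 0 -56 -275 0; 0 -56 -305 0; 0 -56 -312 0' 0.235 ; python3 - <<'E'
from h import *
now(); w=camera('wrist')
for b in blobs(w,'orange',100,50000): print(b,tr(plane(w,b[0],.011)))
E
```

```text
time: 6.55
ee_pos: [0.6559, 0.2298, 0.0935]
tcp_rot: [123.2, 90.0, 17.7]
wrist_force: [0.2, 0.4, -1.2]
opening: 0.0201
t 6.55 tcp tray [ -7.9 412.9] z 93.5 F [ 0.2  0.4 -1.2] op 20.1 [123.2  90.   17.7]
([250.7, 247.7], 920, [234, 230, 34, 35]) [ -7.3 365.6]
([64.5, 315.3], 386, [53, 305, 27, 23]) [-200.   285.7]
```

```bash
python3 -m jog '30 0 0 0; 60 0 0 0; 80 0 0 0; 88 0 0 0; 89.5 0 0 0; 89.5 0 10 0; 89.5 0 20 0; 89.5 0 30 0';  python3 - <<'E'
from h import *
now(); w=camera('wrist')
for b in blobs(w,'orange',500,50000): print(b,tr(plane(w,b[0],.011)))
E
```

```text
time: 7.6
ee_pos: [0.6477, 0.1983, 0.0039]
tcp_rot: [121.7, 90.0, 16.0]
wrist_force: [-0.8, 0.1, 0.0]
opening: 0.0201
t 7.6 tcp tray [ -7.3 380.4] z 3.9 F [-0.8  0.1  0. ] op 20.1 [121.7  90.   16. ]
```

```bash
python3 - <<'E'
from h import *
w=camera('wrist'); cv2.imwrite('pics/w3.png',w['color'][:,:,::-1])
E
```

```text
(no output)
```

View pics/w3.png

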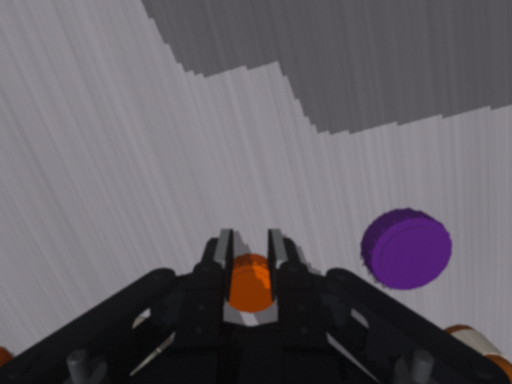

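Cap B sits in the cradle at about (250,283), shadowed by the gripper, which is why the mask missed it. I'll push it with a small bow away from the jar.

```bash
python3 -m jog '0 1 10 0; 0 5 24 0; 0 9 38 0; 0 12 53 0; 0 12 68 0; 0 12 84 0; 0 12 100 0; 0 12 115 0'; python3 -m jog '0 0 15 0; 0 -1 32 0; 0 -3 49 0; 0 -6 66 0; 0 -9 83 0; 0 -12 100 0; 0 -14 115 0; 0 -15 127 0'; python3 - <<'E'
from h import *
now(); s=camera('scene'); w=camera('wrist')
for c in (s,camera('side')):
  for k in('orange','red','black'):
    for b in blobs(c,k,8,300): 
        p=plane(c,b[0],.05 if k=='black' else .010); 
        if 0.3<p[0]<.8 and -.3<p[1]<.3: print(k,b,tr(p))
cv2.imwrite('pics/w4.png',w['color'][:,:,::-1])
E
```

```text
time: 8.7
ee_pos: [0.628, 0.0841, 0.0033]
tcp_rot: [78.0, 90.0, -27.6]
wrist_force: [0.1, -0.4, 0.2]
opening: 0.02
time: 9.7
ee_pos: [0.5793, -0.0341, 0.0033]
tcp_rot: [111.0, 90.0, 5.4]
wrist_force: [0.0, 0.2, 0.1]
opening: 0.0203
t 9.7 tcp tray [-10.7 138.1] z 3.3 F [0.  0.2 0.1] op 20.3 [111.   90.    5.4]
orange ([291.4, 146.2], 48, [287, 143, 9, 7]) [-196.7  279.3]
orange ([244.9, 193.2], 54, [240, 190, 10, 8]) [-10.8 111.4]
red ([201.1, 212.1], 161, [194, 206, 15, 13]) [ 48.7 -21.3]
black ([303.0, 164.6], 67, [298, 159, 11, 11]) [-77.5 296.9]
black ([253.2, 194.7], 21, [251, 192, 7, 6]) [ 26.6 134.5]
black ([261.0, 229.2], 62, [256, 226, 14, 11]) [-73.1 297.8]
```

View pics/w4.png

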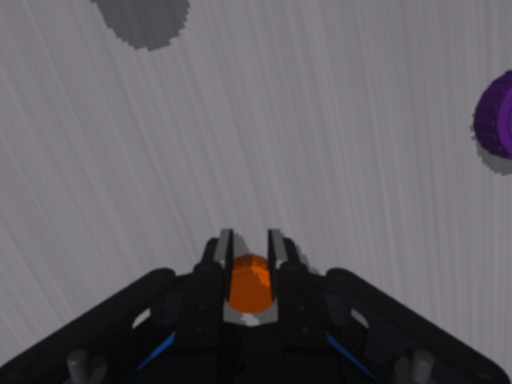

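B is still cradled at (250,285), now at tray (-11, 112). The jar hasn't moved. I'll push it the rest of the way and back off.

```bash
python3 -m jog '0 0 15 0; 0 1 33 0; 0 2 51 0; 0 2 69 0; 0 2 87 0; 0 2 105 0; 0 2 118 0; 0 2 124 0'; python3 -m jog '0 0 4 0; 0 0 4 0; 0 0 4 0; 0 0 -15 0; -20 0 -20 0; -50 0 -20 0; -80 0 -40 0; -90 0 -80 0'; python3 - <<'E'
from h import *
now(); w=camera('wrist')
for k in('red','orange'):
  for b in blobs(w,k,60,50000): print(b,tr(plane(w,b[0],.011)))
E
```

```text
time: 10.85
ee_pos: [0.548, -0.154, 0.0033]
tcp_rot: [-176.0, 90.0, 78.3]
wrist_force: [-1.0, -0.7, 0.5]
opening: 0.0201
time: 11.85
ee_pos: [0.5709, -0.0752, 0.0956]
tcp_rot: [98.0, 89.8, -7.7]
wrist_force: [0.6, 0.4, -0.3]
opening: 0.0198
t 11.85 tcp tray [-7.8 96.3] z 95.6 F [ 0.6  0.4 -0.3] op 19.8 [98.  89.8 -7.7]
([247.0, 301.9], 629, [233, 288, 28, 29]) [-10.8 -13.2]
```

```bash
python3 -m jog '0 -20 -20 0; 0 -50 -50 -6; 0 -85 -85 -14; 0 -120 -120 -22; 0 -155 -156 -30; 0 -190 -192 -38; 0 -210 -213 -40; 0 -218 -221 -40'; python3 - <<'E'
from h import *
now(); w=camera('wrist')
for k in('orange',):
  for b in blobs(w,k,60,50000): print(b,tr(plane(w,b[0],.011)))
c,s=np.cos(np.radians(40)),np.sin(np.radians(40)); e=tr(status.get_obs()['ee_pos']); d=np.array([-196,281])-e
print('cap in tool y,z:',d@[c,s],d@[s,-c])
E
```

```text
time: 12.9
ee_pos: [0.4182, 0.1972, 0.0933]
tcp_rot: [150.7, 90.0, 85.2]
wrist_force: [0.6, 0.2, 0.4]
opening: 0.0201
t 12.9 tcp tray [-228.1  317.6] z 93.3 F [0.6 0.2 0.4] op 20.1 [150.7  90.   85.2]
([250.4, 247.5], 855, [234, 231, 34, 33]) [-197.7  282. ]
cap in tool y,z: 0.9997213486232077 48.74731333340439
```

```bash
python3 -m jog '30 0 0 0; 60 0 0 0; 80 0 0 0; 88 0 0 0; 89.5 0 0 0; 89.5 0 10 0; 89.5 0 20 0; 89.5 0 30 0'; python3 -m jog '0 0 13 0; 0 0 27 0; 0 0 41 0; 0 0 55 0; 0 0 69 0; 0 0 83 0; 0 0 97 0; 0 0 110 0'; python3 - <<'E'
from h import *
now()
for c in (camera('scene'),camera('side')):
  for k in('orange','red','black'):
    for b in blobs(c,k,8,300): 
        p=plane(c,b[0],.05 if k=='black' else .010); 
        if 0.3<p[0]<.8 and -.3<p[1]<.3: print(k,b,tr(p))
E
```

```text
time: 13.95
ee_pos: [0.4323, 0.1674, 0.0043]
tcp_rot: [83.2, 90.0, 17.6]
wrist_force: [-0.4, -0.7, -0.4]
opening: 0.02
time: 14.95
ee_pos: [0.4775, 0.0671, 0.0038]
tcp_rot: [-92.2, 90.0, -157.8]
wrist_force: [-0.0, -0.1, 0.7]
opening: 0.02
t 14.95 tcp tray [-136.   208.2] z 3.8 F [-0.  -0.1  0.7] op 20.0 [ -92.2   90.  -157.8]
orange ([266.0, 164.2], 48, [262, 161, 9, 7]) [-122.8  186.4]
orange ([202.6, 196.0], 45, [199, 193, 9, 7]) [-10.1 -17.5]
red ([201.2, 212.0], 161, [194, 206, 15, 13]) [ 48.3 -21. ]
black ([279.8, 111.0], 10, [278, 109, 4, 4]) [-331.1  253.4]
black ([303.1, 164.1], 90, [298, 159, 11, 11]) [-79.6 297.5]
red ([276.4, 165.0], 127, [270, 160, 14, 11]) [ 49.3 -16.6]
black ([319.5, 183.1], 24, [317, 177, 5, 13]) [-117.9   65.3]
black ([260.9, 229.4], 64, [256, 226, 14, 11]) [-73.2 298.5]
```

```bash
python3 -m jog '0 0 14 0; 0 0 29 0; 0 0 44 0; 0 0 59 0; 0 0 74 0; 0 0 87 0; 0 0 96 0; 0 0 100 0'; python3 -m jog '0 0 100 0; 0 0 0 0; 0 0 -15 0; -20 0 -20 0; -50 0 -20 10; -80 0 -25 20; -90 0 -30 30; -90 0 -30 40'; python3 - <<'E'
from h import *
now()
for c in (camera('wrist'),camera('scene')):
  for b in blobs(c,'orange',8,3000): print(b,tr(plane(c,b[0],.011)))
E
```

```text
time: 16.05
ee_pos: [0.5186, -0.0236, 0.0037]
tcp_rot: [-134.5, 90.0, 159.9]
wrist_force: [-0.6, 0.1, -0.0]
opening: 0.0204
time: 17.05
ee_pos: [0.5066, 0.0051, 0.0953]
tcp_rot: [105.4, 89.8, -0.4]
wrist_force: [-0.8, 0.2, 0.1]
opening: 0.0203
t 17.05 tcp tray [-91.3 156.4] z 95.3 F [-0.8  0.2  0.1] op 20.3 [105.4  89.8  -0.4]
([202.6, 196.0], 46, [199, 193, 9, 7]) [ -9.4 -17.3]
([220.9, 198.3], 46, [217, 195, 9, 7]) [ 3.6 37.9]
```

I mistyped the first row of that retreat: it was an extra 100 mm forward, limited to about 62 mm. It pushed A further and faster than I intended, and A now reads (4, 38) in the tray. I'll check before going on.

```bash
python3 - <<'E'
from h import *
I=[]
for n,r in(('scene',(140,240,160,350)),('side',(120,270,180,340))):
    c=camera(n); y0,y1,x0,x1=r; I.append(cv2.resize(c['color'][y0:y1,x0:x1],(400,int(400*(y1-y0)/(x1-x0))),interpolation=cv2.INTER_CUBIC)[:,:,::-1])
    for k in('orange','red','black'):
      for b in blobs(c,k,8,300):
        p=plane(c,b[0],.05 if k=='black' else .010)
        if 0.3<p[0]<.8 and -.3<p[1]<.3: print(n,k,b,tr(p))
H=max(i.shape[0] for i in I); cv2.imwrite('pics/chk.png',np.hstack([np.pad(i,((0,H-i.shape[0]),(0,0),(0,0))) for i in I]))
E
```

```text
scene orange ([202.7, 196.0], 46, [199, 193, 9, 7]) [-10.1 -17.1]
scene orange ([220.9, 198.5], 49, [217, 195, 10, 8]) [ 3.6 37.9]
scene red ([201.2, 212.1], 160, [194, 206, 15, 13]) [ 48.7 -21. ]
scene black ([257.2, 151.7], 34, [254, 148, 8, 9]) [-142.8  159.3]
scene black ([302.5, 164.9], 43, [298, 160, 11, 10]) [-76.4 295.1]
side orange ([280.7, 178.9], 39, [277, 176, 9, 7]) [ 4.6 43.4]
side red ([275.2, 165.4], 100, [270, 160, 14, 11]) [ 51.4 -12.8]
side black ([275.9, 151.9], 15, [273, 145, 7, 14]) [ 55.3 -22.9]
side black ([292.2, 176.1], 11, [292, 172, 2, 9]) [-41.8  70.1]
side black ([260.5, 229.2], 53, [256, 226, 13, 11]) [-72.1 298.3]
```

View pics/chk.png

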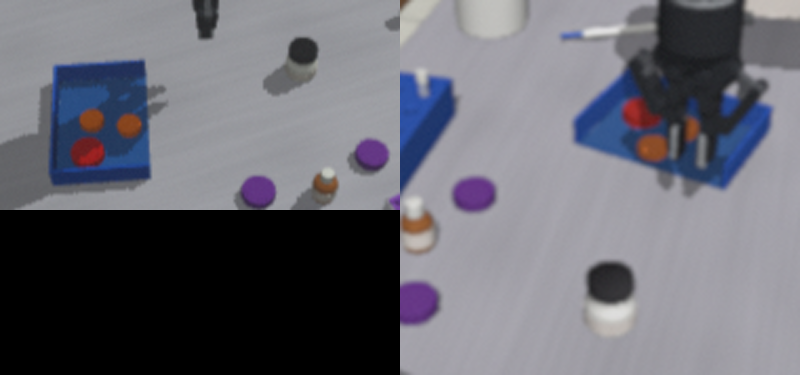

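Both views show A flat inside the tray at (4, 40), and nothing else has moved, but it is near the mouth. I'll nudge it gently about 20 mm deeper, stopping short of B.

```bash
python3 -m jog '0 15 10 0; 0 40 30 0; 0 70 50 0; 0 90 62 0; 0 95 64 0; 0 95 64 0; 0 95 64 0; 0 95 64 0'; python3 - <<'E'
from h import *
now(); c=camera('wrist')
for b in blobs(c,'orange',60,3000): print(b,tr(plane(c,b[0],.011)))
E
```

```text
time: 18.25
ee_pos: [0.58, -0.0825, 0.094]
tcp_rot: [102.7, 90.0, -2.8]
wrist_force: [0.6, -0.2, 0.6]
opening: 0.0202
t 18.25 tcp tray [ 3.  91.7] z 94.0 F [ 0.6 -0.2  0.6] op 20.2 [102.7  90.   -2.8]
([250.9, 251.2], 879, [234, 235, 34, 33]) [ 3.7 40.5]
([240.0, 300.0], 644, [224, 285, 31, 29]) [ -7.  -14.4]
```

```bash
python3 -m jog '30 1 0 0; 60 1 0 0; 80 1 0 0; 88 1 0 0; 90 1 0 0; 90 1 8 0; 90 1 16 0; 90 1 22 0'; python3 -m jog '0 0 5 0; 0 0 10 0; 0 0 15 0; 0 0 19 0; 0 0 21 0; 0 0 22 0; 0 0 22 0; 0 0 22 0'; python3 -m jog '0 0 -10 0; 0 0 -30 0; -20 0 -30 0; -60 0 -30 0; -100 0 -50 0; -140 0 -100 0; -180 0 -150 0; -200 0 -190 0'; python3 - <<'E'
from h import *
now(); I=[]
for n,r in(('scene',(140,240,160,350)),('side',(120,270,180,340))):
    c=camera(n); y0,y1,x0,x1=r; I.append(cv2.resize(c['color'][y0:y1,x0:x1],(400,int(400*(y1-y0)/(x1-x0))),interpolation=cv2.INTER_CUBIC)[:,:,::-1])
    for k in('orange','red','black'):
      for b in blobs(c,k,8,300):
        p=plane(c,b[0],.05 if k=='black' else .010)
        if 0.3<p[0]<.8 and -.3<p[1]<.3: print(n,k,b,tr(p))
H=max(i.shape[0] for i in I); cv2.imwrite('pics/fin.png',np.hstack([np.pad(i,((0,H-i.shape[0]),(0,0),(0,0))) for i in I]))
E
```

```text
time: 19.3
ee_pos: [0.5754, -0.1053, 0.0043]
tcp_rot: [91.2, 90.0, -14.5]
wrist_force: [-0.4, -0.5, -0.2]
opening: 0.0203
time: 20.3
ee_pos: [0.5695, -0.1255, 0.0038]
tcp_rot: [-108.3, 90.0, 146.2]
wrist_force: [1.0, -0.4, -0.2]
opening: 0.0204
time: 21.3
ee_pos: [0.6212, 0.0606, 0.2063]
tcp_rot: [116.0, 89.8, 10.5]
wrist_force: [0.3, -1.0, -0.4]
opening: 0.0199
t 21.3 tcp tray [  4.2 240.6] z 206.3 F [ 0.3 -1.  -0.4] op 19.9 [116.   89.8  10.5]
scene orange ([203.2, 196.5], 71, [198, 193, 11, 8]) [ -8.1 -15.6]
scene orange ([215.2, 199.2], 75, [210, 195, 11, 9]) [ 4.9 20.6]
scene red ([201.1, 212.0], 162, [194, 206, 15, 13]) [ 48.3 -21.3]
scene black ([304.1, 160.9], 15, [301, 159, 7, 5]) [-92.5 302.6]
scene black ([302.3, 166.6], 30, [298, 164, 11, 6]) [-69.6 293.5]
side orange ([288.0, 173.6], 105, [279, 168, 19, 12]) [-1.4  8.7]
side red ([276.4, 164.9], 127, [270, 160, 14, 11]) [ 49.5 -17.1]
side black ([260.2, 229.2], 47, [256, 226, 13, 11]) [-71.5 298.7]
```

View pics/fin.png

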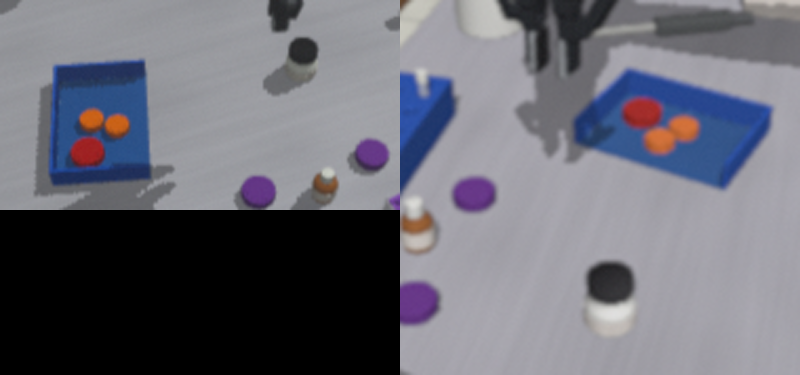

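All three caps lie flat and well inside the tray, the bystanders are where they were, and the arm is clear. Handing in.

```bash
python3 -c "
from workcell import bot
print(bot.job_done())"
```

```text
the job is handed in; nothing more can be done
None
```

I swept all three caps into the tray along the bench, using the slightly open fingers as a cradle, and handed the job in at about 21 s of the 67 s allowed.

**Final positions:** In tray coordinates (mm, mouth at y = +65) the red cap is at about (48, -20), and the orange caps are at about (-8, -16) and (5, 21). The nearest cap edge is about 27 mm inside the mouth. The last scene and side pictures show all three flat and clear of the walls. They also show the jar, the amber bottle and the purple discs where they started.

**Force and clearance:** The wrist force at the end of each move was about 1 N or less. The arm finished about 0.2 m above the bench, touching nothing.

- **Slip in one move:** I mistyped a row while backing off from the third cap. It pushed that cap about 60 mm further and faster than I meant, and it slid into the tray mouth. Pictures showed it flat and hitting nothing, so I nudged it 20 mm deeper. I did not see the force during that row.
- **Not checked at the end:** The green bottle was outside the last picture, and the pipette was only partly in view in the side one. I did not measure either again, but the arm never went near them.
- **Small disagreements:** The views differed by 2 to 5 mm on cap positions. In the last side view the two orange caps merged into one blob, so their final positions come from the scene camera only.

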